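Feed a sample carrier into the indexing slide

TASK

Take the end sample carrier off the sloped feed track, so that the next one rolls down to the stop, and lay it in the empty nest of the indexing slide without dropping it. Then pull the red index knob up, slide the carriage one notch to the right and let the knob go, so that its pin drops into the next notch and locks the carriage. Leave the other two carriers lined up on the track and the things standing around where they are.

Things in the scene. Friction and masses are not known exactly. Their poses are not given: they have to be found in the camera images.
- feeder: Sloped gravity track, fixed, 204 x 126 mm, white cheeks. Origin: on the worktop below the axis of the carrier at the stop. x points up the track (level), y along the carriers' axes, z up. Two rails, sloping 0.20 rad, carry only the carriers' end rings; the 72 mm between them is open down to the base plate (10 mm high). Blue stops at the low end, towards the robot, bear on the rings only.
- stop_seat (a point): Centre of a carrier that lies at the stop (79 mm above the worktop).
- second_seat (a point): Centre of a carrier that lies second on the track, touching the one at the stop: 60 mm up the slope (59 mm along feeder x, 12 mm higher).
- carrier_a_center (a point): Centre of the end carrier, at the stop at the start. The 3 carriers are alike: 110 mm long, about 100 g, a clear tube of 22 mm diameter between two blue end rings of 60 mm diameter, 16 mm wide; the 78 mm of tube between the rings is free to grasp. They lie across the track, ring touching ring, with 38 mm free between neighbouring tubes, so open the fingers no wider than about 55 mm.
- carrier_a: The end carrier: origin at its centre, y axis along its tube (it is round and may have rolled about y).
- carrier_b_center (a point): Centre of the second carrier; it rolls down to the stop when the end one is lifted away.
- carrier_c_center (a point): Centre of the third carrier.
- carrier_b: The second carrier (origin at its centre, y along its tube).
- carrier_c: The third carrier (origin at its centre, y along its tube).
- slide_bed: Grey bed of the indexing slide, fixed, 164 x 280 mm, with two steel rods along its y axis and a brass index bar with three open notches 60 mm apart (12 mm wide, rounded edges). Origin: centre of its underside; x away from the robot, y to the left, z up. The carriage slides along its -y (to the right).
- nest (a point): Centre of a carrier seated in the nest, 89 mm above the worktop, 47 mm above the carriage plate; moves with the carriage. Two green 90-degree V blocks (mouth about 60 mm, edges 9 mm below this point) take the end rings; the carrier lies along bed y. End cheeks (tops 3 mm below this point) leave 4 mm of play each way along its axis. The 78 mm between the V blocks is free for fingers.
- knob_grip (a point): Centre of the red index knob, an upright cylinder 30 mm in diameter and 28 mm high, 90 mm above the worktop when home, on the robot's side of the carriage, 80 mm in front of the nest centre (along bed -x). Free all round; the dark bushing under it ends 32 mm below this point.
- index_knob (a joint): Lift of the knob, m: 0 = home, pin 10 mm deep in a notch, carriage locked; at most 0.016. Lift it more than 10 mm to free the carriage; a spring pulls it down with 5 N (home) to 8 N (top). Between notches the pin rests on the bar at about 0.010. Released within about 3 mm of a notch it drops in by itself.
- carriage (a joint): Travel of the carriage along bed -y, m: 0 = start notch (loading), 0.060 = next notch, 0.120 = last notch. Friction about 1 N; about 1.5 mm of play when locked.
- dish_stack: Bystander: stack of cream culture dishes, 91 mm across, 47 mm high; origin at the centre of its underside.
- bottle_dark: Bystander: small dark bottle with a grey cap, 40 mm across, 60 mm high; origin at the centre of its underside.

How it is judged (in metres and radians):
On the way, in this order (a step that is already met when the one before it is completed fails the run):
1. the end carrier lies released in the nest, with the carriage still at its start notch, and the next carrier lies at the stop (distance between carrier_a_center and nest below 0.008 m and angle between the y axis of carrier_a and the y axis of slide_bed, either way round below 0.06 rad and contact force between the fingers and carrier_a below 0.1 N and distance between carrier_b_center and stop_seat below 0.008 m and value of joint carriage below 0.005 m), for 0.2 s.
2. the index knob is pulled up, its pin out of the start notch (value of joint index_knob above 0.0085 m and value of joint carriage below 0.02 m).
At the end, for the whole second after the job is handed in: First carrier released and at rest in the nest (within 8 mm, axis within 0.06 rad), carriage one notch on (60 mm, within 3 mm), knob home (within 2 mm), second carrier at rest at the stop (within 8 mm), third behind it (within 10 mm) (distance between carrier_a_center and nest below 0.008 m and angle between the y axis of carrier_a and the y axis of slide_bed, either way round below 0.06 rad and contact force between the fingers and carrier_a below 0.1 N and distance between carrier_b_center and stop_seat below 0.008 m and distance between carrier_c_center and second_seat below 0.01 m and linear speed of each of carrier_a, carrier_b, carrier_c below 0.02 m/s and value of joint carriage between 0.057 and 0.063 m and value of joint index_knob below 0.002 m); the robot touches nothing.
It fails at once if a bystander is pushed more than 30 mm (distance of any of dish_stack, bottle_dark from where it was at the start of the episode above 0.03 m).
It fails at once if the carrier is dropped (contact force between the fingers and carrier_a below 0.05 N and linear speed of carrier_a above 0.6 m/s).
It fails at once if the carriage goes on to the last notch (value of joint carriage above 0.09 m).
It also fails if it takes over 58 s, if anything falls off the work surface, if the arm or the gripper's body presses on something with over 40 N, if the wrist force passes 120 N, or if a joint passes its speed limit or range.

ROBOT

A 6-joint arm with a two-finger parallel gripper is mounted at the origin on a cart in front of the work surface, level with it; the furniture and walls round the work are solid. World frame = base frame: x ahead of the robot, y to its left, z up, the work surface at z = 0. Lengths are in mm, angles in rad, forces in N, time in s.
With the tool pointing down it reaches from about 400 to 925 mm from the base axis. Payload 12.5 kg.
Tool frame: the origin (TCP) lies at the very end of the fingers, on their centre line; the grasp point (between the pads) lies env.grip_point_offset behind it (env.grip_point_offset is the distance from the TCP to the grasp point, in mm); y points along the fingers, z is the direction in which the jaws open and shut, and the axes are right-handed (so a half turn about y gives the same grasp; the last joint's range is limited). The gripper opens to 95 mm and grips with 3 to 60 N. Pads are 20 mm wide; open, the fingers measure 119 mm over their backs; the gripper's body (75 mm by 180 mm) begins 59 mm behind the grasp point.
Start: joints at [-1.383, 0.491, 1.559, -0, 1.092, -0.106], TCP at [181.018, -598.23, 214.661] pointing down, gripper open.
Joint ranges: [-3.1, 3.1], [-0.84, 2.19], [0.05, 2.79], [-1.13, 4.28], [0.06, 2.93], [-2.69, 2.69]. Speed limits (rad/s): [2.22, 2.22, 2.79, 3.14, 3.14, 3.14].

INTERFACE

Orientations are given as [roll, pitch, yaw] about the fixed x, y, z axes, in that order (R = Rz(yaw) Ry(pitch) Rx(roll)).
In Python, from cell import readout, read_camera, env, nets gives the robot as it stands.
- The arm moves only by the tool apply_moves, never from a script. Its argument "increments" is a list of rows, each a list of 3 entries, a list of its own where there are three numbers: the shift along the tool's x, y, z in cm, then the turn, a rotation vector about the tool's x, y, z in degrees, then the finger opening in cm, from 0 to 9.51. A call has exactly 5 rows; each row shifts and turns the pose as measured when the row begins, along the tool's axes as they then stand; what a row does not reach is not made up. A row lasts 1/8 s, in which the tool goes at most 62.5 mm and 10.7 degrees, less where a joint would pass 70% of its speed; a pose out of reach is approached as far as the arm can. A call with a gripper value outside its range is refused whole. The fingers move at their own pace and stop on an object; the grip force is fixed at half the most. Time passes only in rows, so rows that do not move let the fingers close, or fill a call up. It gives the time, the measured TCP pose, the force and the opening at its end, in the units of the state.
- readout.state(): the state, without advancing time (a new reading comes with each control period).
- read_camera(name): name is "side" or "top"; returns a dict with "img" (384x512x3 uint8, red, green, blue), "vfov" (degrees; the focal length in pixels is half the picture's height over the tangent of half this angle, whatever the lens; pixels are square), "cx", "cy" (the principal point, pixels), "rvec" (rotation vector, rad) and "tvec" (3), from world to camera coordinates, as OpenCV has them. Camera axes: x right, y down, z forward; pixel columns grow to the right and rows downward; lengths in mm; the calibration is good to about 2 mm. A picture is of the moment at which its call begins. There is no depth.
- env.job_done(): hands the job in, once; it reports no verdict.
Trained networks look in a picture, given as the dict that the camera call returned (one of the last four; its "shot" number tells which), for a name from the list of things; names that differ only in an ending like _2 or _b are one class to them, and where a whole thing is asked for, a point or a joint stands for the part that bears it (a point fixed in the world has none). Each returns a list of dicts, best first, with "confidence" (0 to 1); they miss things now and then, are a little off and sometimes report something else, mostly with a low value. They report only what shows in the picture. A call takes as long as a camera call.
- nets.look_for(picture, thing): "point" ([x, y, z] in mm, in the coordinates of the camera as it stood for that picture, good to about 4 mm: the middle of the surface that is visible of it).
- nets.mark_of(picture, thing): "point" ([x, y, z] in mm, in the coordinates of the camera as it stood for that picture, good to about 4 mm: a listed point, or the origin of a listed thing).
The state is a dict: "t": time; "joints": joint angles; "qvel": joint speeds; "tau": joint torques, N m; "eef_pos": TCP position; "tcp_rot": TCP orientation; "ft_force": force on the tool from outside, world axes, zero at the start; "moment": the same for the moment, N m; "opening": opening from 0.0 (shut) to 1.0 (fully open).
Only numpy, scipy, OpenCV 4.12 (cv2) and the standard library are available. Lean on these libraries where they do the work, as an engineer would, in place of code of your own. Each camera call takes 0.05 s, during which the arm holds its last target. There are 200 camera calls.

## Working session

There is one attempt and no reset: what is moved stays moved. The work goes in short steps, Python scripts to look and compute and a tool call to move; the robot and the scene stay as the last step left them, time stands still between calls to the robot, and variables do not carry over. Pictures are saved under pics/ and viewed, about 8 in all and at most 12, crops included, and the job is handed in when it is done.

Besides the shell and the picture viewer there is one more tool, called as a command line: name --argument value ..., lists and objects as JSON in quotes. apply_moves: Moves the arm, as the interface text tells. Its arguments: {"type":"object","properties":{"increments":{"type":"array"}},"required":["increments"]}

```bash
ls; mkdir -p pics; cat > h.py <<'E'
import numpy as np,cv2
from scipy.spatial.transform import Rotation as Ro
from cell import readout, read_camera, env, nets
def toworld(c,p):
    R=cv2.Rodrigues(np.array(c["rvec"],float))[0]; return R.T@(np.array(p,float)-np.array(c["tvec"],float).ravel())
def proj(c,P):
    f=c["img"].shape[0]/2/np.tan(np.radians(c["vfov"])/2)
    K=np.array([[f,0,c["cx"]],[0,f,c["cy"]],[0,0,1.]])
    return cv2.projectPoints(np.array(P,float).reshape(-1,1,3),np.array(c["rvec"],float),np.array(c["tvec"],float),K,None)[0].reshape(-1,2)
def ray(c,u,v,z):
    f=c["img"].shape[0]/2/np.tan(np.radians(c["vfov"])/2)
    R=cv2.Rodrigues(np.array(c["rvec"],float))[0]; o=-R.T@np.array(c["tvec"],float).ravel()
    d=R.T@np.array([(u-c["cx"])/f,(v-c["cy"])/f,1]); return o+d*(z-o[2])/d[2]
def tcpR(): 
    s=readout.state(); return Ro.from_euler('xyz',s["tcp_rot"]).as_matrix()
E
python3 - <<'E'
from h import *
s=readout.state();print(s); print(env.grip_point_offset); print(tcpR().round(3))
for n in("top","side"):
    c=read_camera(n); cv2.imwrite(f"pics/{n}0.png",c["img"][:,:,::-1])
    R=cv2.Rodrigues(np.array(c["rvec"],float))[0]; print(n,"cam at",(-R.T@np.array(c["tvec"],float).ravel()).round(),c["vfov"])
    for t in["feeder","stop_seat","second_seat","carrier_a_center","carrier_b_center","carrier_c_center","slide_bed","nest","knob_grip","dish_stack","bottle_dark"]:
        print(t,[(toworld(c,d["point"]).round(1).tolist(),round(d["confidence"],2)) for d in nets.mark_of(c,t)][:4])
E
```

```text
pics
{'t': 0.0, 'joints': array([-1.38260989e+00,  4.91549357e-01,  1.55945920e+00, -1.55336563e-05,
        1.09170688e+00, -1.05605013e-01]), 'qvel': array([ 0.00061054,  0.00057316, -0.00094002, -0.00022795,  0.00202754,
        0.00018531]), 'tau': array([ 3.31413859e-03, -6.12633419e+01, -2.58174831e+01,  6.93376316e-02,
        4.83759586e-02, -1.19252545e-04]), 'eef_pos': array([ 180.95742133, -597.96765929,  214.06473442]), 'tcp_rot': array([-1.57191431e+00,  1.04651419e-04, -2.84779410e+00]), 'ft_force': array([-0.0190216 ,  1.12648896,  0.92926968]), 'moment': array([-0.03554816,  0.01869594,  0.02765195]), 'opening': 0.9984624007873878}
18.8
[[-0.957 -0.     0.29 ]
 [-0.29   0.001 -0.957]
 [-0.    -1.    -0.001]]
top cam at [ 486.   10. 1312.] 43.101097230367124
feeder [([488.9, 303.7, 0.5], 0.81)]
stop_seat [([487.8, 308.1, 85.8], 0.77)]
second_seat [([544.8, 301.1, 92.7], 0.64)]
carrier_a_center [([482.6, 302.3, 79.3], 0.73)]
carrier_b_center [([545.9, 301.8, 92.2], 0.68)]
carrier_c_center [([600.8, 300.7, 101.3], 0.83), ([494.6, -157.9, 91.8], 0.73)]
slide_bed [([546.2,
[... 174 characters left out ...]
[639.7, 11.3, 0.1], 0.7)]
bottle_dark [([602.3, 120.7, 1.5], 0.57)]
side cam at [ 27. 757. 740.] 45.037637830932255
feeder [([487.0, 303.4, 0.4], 0.72)]
stop_seat [([483.7, 306.2, 79.8], 0.76)]
second_seat [([547.1, 301.9, 97.3], 0.93), ([484.7, 304.5, 81.7], 0.49), ([639.7, 8.7, -2.2], 0.25)]
carrier_a_center [([487.5, 302.5, 81.0], 0.57)]
carrier_b_center [([549.4, 301.9, 92.3], 0.62), ([546.9, 301.6, 99.6], 0.34)]
carrier_c_center [([602.1, 301.5, 103.8], 0.74), ([579.9, -167.7, 90.7], 0.51)]
slide_bed [([547.0, -221.8, 2.7], 0.6)]
nest [([576.5, -169.0, 86.8], 0.7)]
knob_grip [([498.7, -154.5, 92.7], 0.62)]
dish_stack [([639.1, 8.2, 1.2], 0.79)]
bottle_dark [([606.8, 117.5, -0.1], 0.76)]
```

View pics/top0.png

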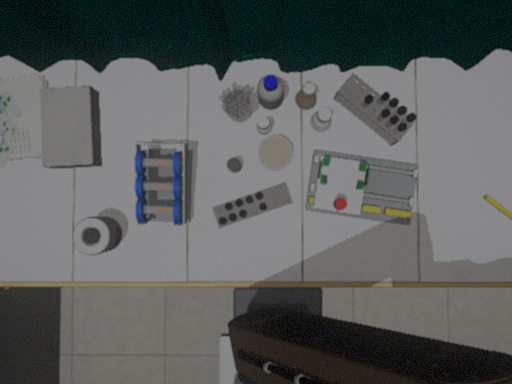

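View pics/side0.png

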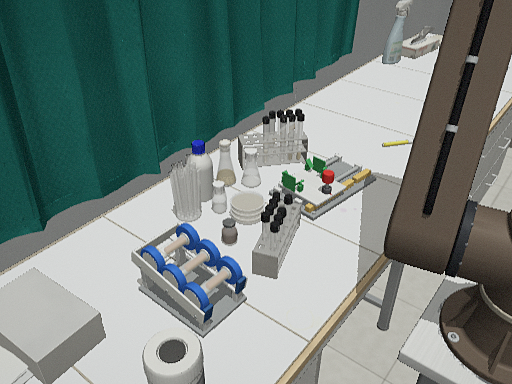

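The top view shows the feeder at about (162,185) px with its three carriers, the bed at (363,188) with green V blocks and the red knob at (341,203). Racks and bottles stand between them. The side view agrees. Next I refine the positions from colour blobs.

```bash
cat > blobs.py <<'E'
from h import *
H=dict(red=([0,120,60],[8,255,255]),blue=([105,140,50],[125,255,255]),green=([50,110,30],[85,255,255]))
def blobs(c,col,mn=8):
    hsv=cv2.cvtColor(c["img"],cv2.COLOR_RGB2HSV); m=cv2.inRange(hsv,np.array(H[col][0]),np.array(H[col][1]))
    n,_,st,ce=cv2.connectedComponentsWithStats(m)
    return [(st[i].tolist(),ce[i].round(2).tolist()) for i in range(1,n) if st[i][4]>=mn]
E
python3 - <<'E'
from blobs import *
for n,zs in(("top",dict(red=98,blue=95,green=75)),("side",dict(red=92,blue=90,green=75))):
    c=read_camera(n)
    for col in zs:
        for st,ce in blobs(c,col): print(n,col,st,ce,ray(c,*ce,zs[col]).round(1))
    print(proj(c,[[577,-167.5,89],[497,-155.5,90],[485.5,302.5,79],[546.6,-222,0]]).round(1).tolist())
c=read_camera("top")["img"]
a=cv2.resize(c[135:230,125:200],None,fx=5,fy=5,interpolation=cv2.INTER_CUBIC);b=cv2.resize(c[140:235,300:425],None,fx=5,fy=5,interpolation=cv2.INTER_CUBIC)
cv2.imwrite("pics/crop1.png",np.clip(np.hstack([a[:475],b[:475]])[:,:,::-1].astype(int)*1.5,0,255).astype(np.uint8)[:, :1000])
x=cv2.imread("pics/crop1.png");cv2.imwrite("pics/crop1.png",cv2.resize(x,(800,380)))
E
```

```text
top red [335, 198, 11, 11, 96] [340.03, 203.25] [ 499.5 -153.2   98. ]
top blue [264, 76, 13, 14, 150] [270.09, 82.21] [806.  20.  95.]
top blue [135, 151, 9, 72, 370] [138.86, 186.21] [543.7 351.3  95. ]
top blue [173, 153, 8, 71, 377] [176.44, 187.64] [539.8 256.2  95. ]
top green [250, 0, 6, 6, 11] [252.27, 2.91] [1019.4   65.8   75. ]
top green [433, 13, 7, 6, 9] [435.89, 15.78] [ 980.7 -406.3   75. ]
top green [253, 15, 6, 10, 14] [255.43, 19.93] [974.5  57.7  75. ]
top green [299, 17, 6, 3, 8] [301.12, 17.75] [979.  -60.4  75. ]
top green [366, 16, 7, 4, 9] [368.78, 17.44] [ 978.1 -234.5   75. ]
top green [199, 18, 5, 6, 9] [200.67, 20.56] [974.3 199.8  75. ]
top green [401, 18, 5, 5, 8] [402.75, 19.75] [ 971.1 -321.5   75. ]
top green [192, 20, 5, 4, 9] [194.11, 21.56] [971.8 216.8  75. ]
top green [319, 20, 5, 5, 8] [321.0, 21.75] [ 968.  -111.6   75. ]
top green [267, 25, 4, 4, 8] [268.25, 27.0] [955.6  24.5  75. ]
top green [381, 24, 5, 5, 8] [383.25, 26.0] [ 955.3 -271.3   75. ]
top green [343, 31, 3, 7, 11] [343.82, 34.0] [ 935.4 -170.    75. ]
top green [135, 32, 6, 4, 8
[... 13006 characters left out ...]
, 178.58] [968.8 199.9  75. ]
side green [115, 178, 8, 12, 21] [117.81, 182.9] [922.  188.9  75. ]
side green [34, 182, 4, 4, 8] [35.88, 183.62] [1084.   321.4   75. ]
side green [34, 187, 4, 7, 10] [36.2, 189.7] [1057.9  336.1   75. ]
side green [45, 188, 7, 5, 10] [48.0, 189.9] [1033.9  318.2   75. ]
side green [60, 192, 2, 8, 8] [60.38, 195.5] [987.7 313.   75. ]
side green [34, 198, 8, 10, 21] [37.57, 202.95] [1003.1  365.1   75. ]
side green [39, 209, 7, 8, 14] [42.0, 212.79] [958.8 380.3  75. ]
side green [38, 221, 5, 5, 8] [40.38, 222.75] [927.4 403.4  75. ]
side green [2, 224, 6, 3, 8] [4.38, 224.88] [984.2 458.2  75. ]
[[305.8, 165.2], [329.2, 176.8], [213.2, 283.4], [323.2, 187.5]]
```

View pics/crop1.png

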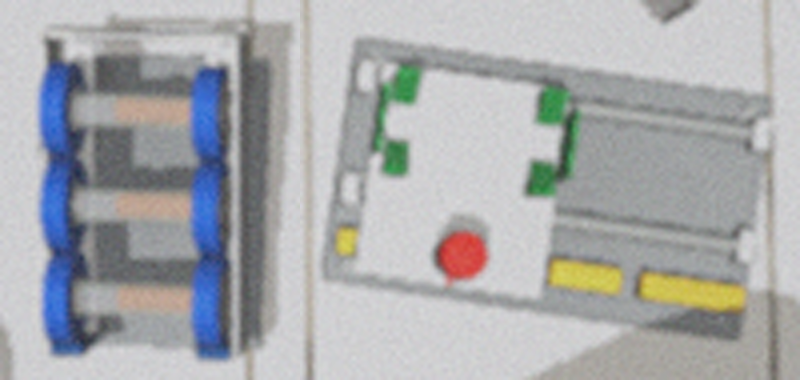

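```bash
cat > plan.py <<'E'
from h import *
def plan(wps,pad=True):
    # wps: (x,y,z,phi_deg,nrows,open_cm); assumes the tool points down, phi = direction of tool z
    s=readout.state(); p=s["eef_pos"].astype(float); M=tcpR(); ph=np.degrees(np.arctan2(M[1,2],M[0,2]))
    print("from",p.round(1),round(ph,1)); rows=[]
    for x,y,z,f,n,o in wps:
        for k in range(n,0,-1):
            d=(np.array([x,y,z])-p)/k; a=np.radians(ph); X=np.array([np.sin(a),-np.cos(a),0]);Z=np.array([np.cos(a),np.sin(a),0])
            t=[round(X@d/10,2),round(-d[2]/10,2),round(Z@d/10,2)]; r=round(-(f-ph)/k,1)
            p=p+10*(t[0]*X+t[2]*Z-np.array([0,0,t[1]])); ph-=r
            rows.append([t,[0,r,0],o]); assert np.linalg.norm(d)<=62.5 and abs(r)<=10.7,(d,r)
    while pad and len(rows)%5: rows.append([[0,0,0],[0,0,0],rows[-1][2]])
    for i in range(0,len(rows),5): print(str(rows[i:i+5]).replace(" ",""))
E
python3 - <<'E'
from plan import *
plan([(480,-350,300,-10,7,4.5),(545,-80,300,-2.3,5,4.5),(540,100,300,-2.3,3,4.5),(485.5,302,240,-2.3,5,4.5)])
E
```

```text
from [ 181.  -598.2  214.7] -73.2
[[[np.float64(-5.11),np.float64(-1.22),np.float64(-2.16)],[0,np.float64(-9.0),0],4.5],[[np.float64(-5.39),np.float64(-1.22),np.float64(-1.33)],[0,np.float64(-9.0),0],4.5],[[np.float64(-5.53),np.float64(-1.22),np.float64(-0.47)],[0,np.float64(-9.0),0],4.5],[[np.float64(-5.54),np.float64(-1.22),np.float64(0.4)],[0,np.float64(-9.0),0],4.5],[[np.float64(-5.41),np.float64(-1.22),np.float64(1.26)],[0,np.float64(-9.1),0],4.5]]
[[[np.float64(-5.14),np.float64(-1.22),np.float64(2.1)],[0,np.float64(-9.0),0],4.5],[[np.float64(-4.74),np.float64(-1.21),np.float64(2.88)],[0,np.float64(-9.1),0],4.5],[[np.float64(-5.54),np.float64(-0.0),np.float64(0.35)],[0,np.float64(-1.5),0],4.5],[[np.float64(-5.53),np.float64(-0.0),np.float64(0.49)],[0,np.float64(-1.5),0],4.5],[[np.float64(-5.52),np.float64(-0.0),np.float64(0.63)],[0,np.float64(-1.6),0],4.5]]
[[[np.float64(-5.5),np.float64(-0.0),np.float64(0.79)],[0,np.float64(-1.5),0],4.5],[[np.float64(-5.48),np.float64(-0.0),np.float64(0.94)],[0,np.float64(-1.6),0],4.5],[[np.float64(-5.99),np.float64(-0.0),np.float64(-0.41)],[0,np.float64(0.0),0],4.5],[[np.float64(-5.99),np.float64(-0.0),np.float64(-0.4)],[0,np.float64(0.0),0],4.5],[[np.float64(-5.98),np.float64(-0.0),np.float64(-0.41)],[0,np.float64(0.0),0],4.5]]
[[[np.float64(-3.99),np.float64(1.2),np.float64(-1.25)],[0,np.float64(0.0),0],4.5],[[np.float64(-4.0),np.float64(1.2),np.float64(-1.25)],[0,np.float64(0.0),0],4.5],[[np.float64(-3.99),np.float64(1.2),np.float64(-1.25)],[0,np.float64(0.0),0],4.5],[[np.float64(-4.0),np.float64(1.2),np.float64(-1.25)],[0,np.float64(0.0),0],4.5],[[np.float64(-3.99),np.float64(1.2),np.float64(-1.24)],[0,np.float64(0.0),0],4.5]]
```

apply_moves --increments '[[[-5.1, -1.2, -2.2], [0, -9, 0], 4.5], [[-5.4, -1.2, -1.3], [0, -9, 0], 4.5], [[-5.5, -1.2, -0.5], [0, -9, 0], 4.5], [[-5.5, -1.2, 0.4], [0, -9, 0], 4.5], [[-5.4, -1.2, 1.3], [0, -9, 0], 4.5]]'

```text
t: 1.98
eef_pos: [395.9, -416.9, 275.2]
tcp_rot: [-1.571, 0.001, -2.045]
ft_force: [-0.1, -0.9, 0.5]
opening: 0.532
```

apply_moves --increments '[[[-5.1, -1.2, 2.1], [0, -9, 0], 4.5], [[-4.7, -1.2, 2.9], [0, -9, 0], 4.5], [[-5.5, 0, 0.3], [0, -1.5, 0], 4.5], [[-5.5, 0, 0.5], [0, -1.5, 0], 4.5], [[-5.5, 0, 0.6], [0, -1.5, 0], 4.5]]'

```text
t: 2.6
eef_pos: [518.8, -175.7, 300.9]
tcp_rot: [-1.569, -0.0, -1.636]
ft_force: [-0.9, -0.4, 0.1]
opening: 0.469
```

```bash
sed -i 's/round(X@d\/10,2),round(-d\[2\]\/10,2),round(Z@d\/10,2)/float(round(q,2)) for q in(X@d\/10,-d[2]\/10,Z@d\/10)/; s/r=round(-(f-ph)\/k,1)/r=float(round(-(f-ph)\/k,1))/' plan.py
python3 - <<'E'
from plan import *
plan([(540,100,300,-2.3,6,4.5),(485.5,302,230,-2.3,4,4.5)])
E
```

```text
from [ 518.8 -175.7  300.9] -3.7
[[[-4.61,0.01,0.05],[0,-0.2,0],4.5],[[-4.61,0.02,0.07],[0,-0.2,0],4.5],[[-4.61,0.01,0.08],[0,-0.3,0],4.5],[[-4.61,0.02,0.11],[0,-0.2,0],4.5],[[-4.6,0.01,0.12],[0,-0.3,0],4.5]]
[[[-4.61,0.02,0.15],[0,-0.2,0],4.5],[[-4.99,1.75,-1.57],[0,-0.0,0],4.5],[[-4.99,1.75,-1.57],[0,-0.0,0],4.5],[[-4.99,1.75,-1.56],[0,-0.0,0],4.5],[[-4.99,1.75,-1.57],[0,-0.0,0],4.5]]
```

apply_moves --increments '[[[-4.6, 0, 0.05], [0, -0.3, 0], 4.5], [[-4.6, 0, 0.1], [0, -0.3, 0], 4.5], [[-4.6, 0, 0.1], [0, -0.3, 0], 4.5], [[-4.6, 0, 0.1], [0, -0.2, 0], 4.5], [[-4.6, 0, 0.1], [0, -0.3, 0], 4.5]]'

```text
t: 3.22
eef_pos: [535.8, 62.2, 301.4]
tcp_rot: [-1.567, -0.001, -1.61]
ft_force: [-0.1, -1.1, 0.0]
opening: 0.475
```

apply_moves --increments '[[[-4.6, 0, 0.15], [0, 0, 0], 4.5], [[-5, 1.75, -1.6], [0, 0, 0], 4.5], [[-5, 1.75, -1.6], [0, 0, 0], 4.5], [[-5, 1.75, -1.6], [0, 0, 0], 4.5], [[-5, 1.75, -1.6], [0, 0, 0], 4.5]]'

```text
t: 3.85
eef_pos: [482.4, 318.4, 230.6]
tcp_rot: [-1.563, 0.001, -1.611]
ft_force: [0.6, -1.0, 0.6]
opening: 0.476
```

```bash
python3 - <<'E'
from plan import *
plan([(485.5,302,175,-2.3,2,4.5),(485.5,302,60,-2.3,6,4.5)])
c=read_camera("side"); cv2.imwrite("pics/s1.png",cv2.resize(c["img"][120:340,100:350],(750,660))[:600,:,::-1])
print([(toworld(c,d["point"]).round(1).tolist(),round(d["confidence"],2)) for d in nets.mark_of(c,"carrier_a_center")])
E
```

```text
from [482.4 318.4 230.6] -2.3
[[[0.81,2.78,0.19],[0,0.0,0],4.5],[[0.82,2.78,0.18],[0,0.0,0],4.5],[[-0.0,1.92,0.0],[0,0.0,0],4.5],[[-0.0,1.92,0.0],[0,0.0,0],4.5],[[-0.0,1.92,0.0],[0,0.0,0],4.5]]
[[[-0.0,1.91,0.0],[0,0.0,0],4.5],[[-0.0,1.92,0.0],[0,0.0,0],4.5],[[-0.0,1.91,0.0],[0,0.0,0],4.5],[[0,0,0],[0,0,0],4.5],[[0,0,0],[0,0,0],4.5]]
[([484.3, 303.9, 82.0], 0.88)]
```

View pics/s1.png

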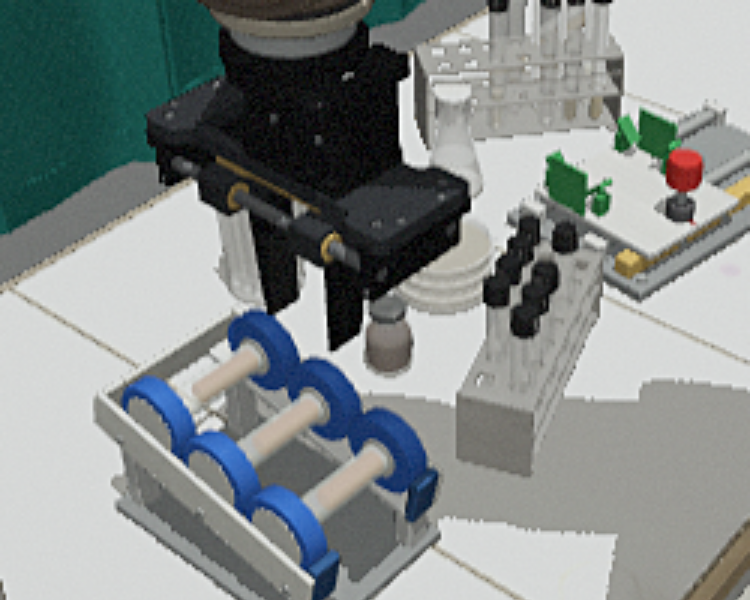

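The side view shows the gripper above the track with its jaws along the slope. All three carriers are lined up and the path down is clear. Going down now.

apply_moves --increments '[[[0.8, 2.8, 0.2], [0, 0, 0], 4.5], [[0.8, 2.8, 0.2], [0, 0, 0], 4.5], [[0, 1.9, 0], [0, 0, 0], 4.5], [[0, 1.0, 0], [0, 0, 0], 4.5], [[0, 0.5, 0], [0, 0, 0], 4.5]]'

```text
t: 4.58
eef_pos: [485.8, 303.8, 138.1]
tcp_rot: [-1.563, 0.001, -1.605]
ft_force: [0.1, -0.0, -0.2]
opening: 0.474
```

```bash
python3 - <<'E'
from plan import *
print(tcpR().round(4).tolist())
plan([(485,302,60,-2.3,5,4.5)])
E
```

```text
[[-0.0337, 0.008, 0.9994], [-0.9994, 0.0005, -0.0337], [-0.0008, -1.0, 0.008]]
from [485.8 303.8 138.1] -1.9
[[[0.04,1.56,-0.02],[0,0.1,0],4.5],[[0.04,1.56,-0.01],[0,0.1,0],4.5],[[0.03,1.56,-0.02],[0,0.1,0],4.5],[[0.04,1.56,-0.01],[0,0.0,0],4.5],[[0.03,1.57,-0.02],[0,0.1,0],4.5]]
```

apply_moves --increments '[[[0.04, 1.6, 0], [-0.2, 0.1, 0], 4.5], [[0.04, 1.6, 0], [-0.2, 0.1, 0], 4.5], [[0.03, 1.6, 0], [0, 0.1, 0], 4.5], [[0.03, 1.5, 0], [0, 0.1, 0], 4.5], [[0.03, 1.5, 0], [0, 0, 0], 4.5]]'

```text
t: 5.2
eef_pos: [486.7, 302.3, 56.1]
tcp_rot: [-1.568, 0.002, -1.612]
ft_force: [0.6, 0.6, 0.4]
opening: 0.47
```

apply_moves --increments '[[[0, 0, 0], [0, 0, 0], 1.6], [[0, 0, 0], [0, 0, 0], 1.6], [[0, 0, 0], [0, 0, 0], 1.6], [[0, 0, 0], [0, 0, 0], 1.6], [[0, 0, 0], [0, 0, 0], 1.6]]'

```text
t: 5.82
eef_pos: [487.7, 302.4, 56.2]
tcp_rot: [-1.566, 0.002, -1.612]
ft_force: [-0.5, 0.5, -0.9]
opening: 0.221
```

apply_moves --increments '[[[0, -0.5, 0], [0, 0, 0], 1.6], [[0, -1, 0], [0, 0, 0], 1.6], [[0, -1.5, 0], [0, 0, 0], 1.6], [[0, -2.0, 0], [0, 0, 0], 1.6], [[0, -2.5, 0], [0, 0, 0], 1.6]]'

```text
t: 6.45
eef_pos: [486.8, 302.1, 135.2]
tcp_rot: [-1.568, 0.002, -1.612]
ft_force: [0.6, -1.0, -1.6]
opening: 0.225
```

apply_moves --increments '[[[0, -4, 0], [0, 0, 0], 1.6], [[0, -4, 0], [0, 0, 0], 1.6], [[0, -4, 0], [0, 0, 0], 1.6], [[0, -3, 0], [0, 0, 0], 1.6], [[0, 0, 0], [0, 0, 0], 1.6]]'

```text
t: 7.08
eef_pos: [485.6, 301.5, 297.8]
tcp_rot: [-1.56, 0.006, -1.611]
ft_force: [-0.2, 0.1, -1.8]
opening: 0.227
```

```bash
python3 - <<'E'
from plan import *
c=read_camera("side"); cv2.imwrite("pics/s2.png",cv2.resize(c["img"][60:340,100:350],(600,672))[:600,:,::-1])
for t in("carrier_a_center","carrier_b_center","carrier_c_center"): print(t,[(toworld(c,d["point"]).round(1).tolist(),round(d["confidence"],2)) for d in nets.mark_of(c,t)])
plan([(520,200,290,-5,3,1.6),(540,30,290,-8.3,4,1.6),(578,-164.7,290,-8.3,5,1.6),(578,-164.7,200,-8.3,3,1.6)])
E
```

```text
carrier_a_center [([481.9, 303.0, 323.1], 0.79), ([548.2, 303.7, 96.9], 0.72)]
carrier_b_center [([489.9, 302.5, 82.6], 0.73)]
carrier_c_center [([543.3, 299.1, 94.6], 0.75)]
from [484.7 301.1 293.6] -2.3
[[[3.32,0.12,1.31],[0,0.9,0],1.6],[[3.3,0.12,1.36],[0,0.9,0],1.6],[[3.28,0.12,1.42],[0,0.9,0],1.6],[[4.19,0.0,0.87],[0,0.8,0],1.6],[[4.18,0.0,0.93],[0,0.8,0],1.6]]
[[[4.16,0.0,0.99],[0,0.8,0],1.6],[[4.15,0.0,1.04],[0,0.9,0],1.6],[[3.74,0.0,1.32],[0,-0.0,0],1.6],[[3.74,0.0,1.32],[0,-0.0,0],1.6],[[3.74,0.0,1.31],[0,-0.0,0],1.6]]
[[[3.74,0.0,1.32],[0,-0.0,0],1.6],[[3.75,0.0,1.31],[0,-0.0,0],1.6],[[-0.0,3.0,0.0],[0,-0.0,0],1.6],[[-0.0,3.0,0.0],[0,-0.0,0],1.6],[[-0.0,3.0,0.0],[0,-0.0,0],1.6]]
```

View pics/s2.png

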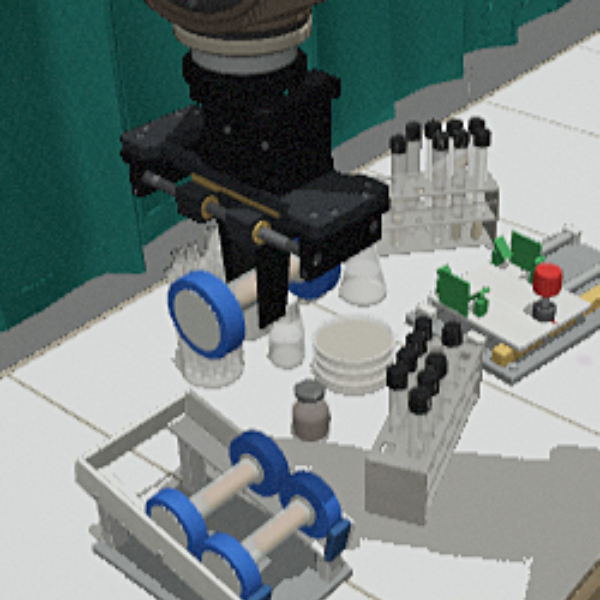

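Carrier a is level in the jaws at about (240,300) px. B has rolled to the stop and c lies behind it. Carrying a over to the nest.

apply_moves --increments '[[[3.3, 0.1, 1.3], [-0.2, 0.9, 0], 1.6], [[3.3, 0.1, 1.4], [-0.2, 0.9, 0], 1.6], [[3.3, 0.1, 1.4], [-0.1, 0.9, 0], 1.6], [[4.2, 0, 0.9], [0, 0.8, 0], 1.6], [[4.2, 0, 0.9], [0, 0.8, 0], 1.6]]'

```text
t: 7.9
eef_pos: [529.3, 111.4, 282.7]
tcp_rot: [-1.587, -0.002, -1.684]
ft_force: [0.7, 1.1, -1.4]
opening: 0.221
```

apply_moves --increments '[[[4.2, 0, 1.0], [0, 0.8, 0], 1.6], [[4.2, 0, 1.0], [0, 0.8, 0], 1.6], [[3.7, 0, 1.3], [0, 0, 0], 1.6], [[3.7, 0, 1.3], [0, 0, 0], 1.6], [[3.7, 0, 1.3], [0, 0, 0], 1.6]]'

```text
t: 8.52
eef_pos: [560.3, -96.8, 274.9]
tcp_rot: [-1.599, -0.002, -1.714]
ft_force: [0.8, 0.0, -1.2]
opening: 0.227
```

```bash
python3 - <<'E'
from plan import *
print(tcpR().round(4).tolist())
plan([(577,-165.5,240,-8.3,5,1.6)])
E
```

```text
[[-0.1423, -0.0278, 0.9894], [-0.9898, 0.0019, -0.1423], [0.002, -0.9996, -0.0278]]
from [560.3 -96.8 274.9] -8.2
[[[1.31,0.7,0.53],[0,0.0,0],1.6],[[1.31,0.7,0.52],[0,0.0,0],1.6],[[1.31,0.7,0.53],[0,0.0,0],1.6],[[1.32,0.7,0.52],[0,0.1,0],1.6],[[1.31,0.69,0.53],[0,0.0,0],1.6]]
```

apply_moves --increments '[[[1.6, 0.4, 0.6], [0.8, 0, 0], 1.6], [[1.6, 0.4, 0.6], [0.8, 0, 0], 1.6], [[1.6, 0.4, 0.6], [0, 0, 0], 1.6], [[1.2, 0.4, 0.6], [0, 0, 0], 1.6], [[0, 0, 0], [0, 0, 0], 1.6]]'

```text
t: 9.15
eef_pos: [575.4, -163.0, 254.4]
tcp_rot: [-1.574, -0.001, -1.715]
ft_force: [-0.5, -0.0, -1.1]
opening: 0.224
```

```bash
python3 - <<'E'
from plan import *
from blobs import blobs
print(tcpR().round(4).tolist(),readout.state()["eef_pos"].round(1))
for n in("side","top"):
    c=read_camera(n); 
    print(n,[(st,ce,ray(c,*ce,285).round(1).tolist()) for st,ce in blobs(c,"blue",15)])
    for t in("carrier_a_center","nest"): print(t,[(toworld(c,d["point"]).round(1).tolist(),round(d["confidence"],2)) for d in nets.mark_of(c,t)])
    if n=="side": cv2.imwrite("pics/s3.png",cv2.resize(c["img"][60:220,220:420],(750,600),interpolation=cv2.INTER_CUBIC)[:,:,::-1])
plan([(577,-165.5,100,-8.3,10,1.6)])
E
```

```text
[[-0.1437, -0.0036, 0.9896], [-0.9896, -0.0001, -0.1438], [0.0006, -1.0, -0.0035]] [ 575.4 -163.   254.4]
side [([319, 85, 15, 22, 172], [326.59, 96.51], [548.1, -193.4, 285.0]), ([287, 94, 22, 25, 220], [299.8, 104.45], [573.5, -112.9, 285.0]), ([192, 139, 13, 15, 172], [197.84, 146.49], [620.4, 185.0, 285.0]), ([196, 240, 50, 54, 802], [222.19, 263.23], [358.8, 407.4, 285.0]), ([161, 264, 52, 58, 654], [190.01, 288.33], [360.5, 469.7, 285.0])]
carrier_a_center [([575.6, -161.0, 281.1], 0.85), ([548.9, 302.9, 95.0], 0.25)]
nest [([579.6, -166.4, 91.4], 0.56), ([544.0, 302.7, 94.9], 0.44)]
top [([264, 76, 13, 14, 149], [270.04, 82.3], [755.8, 18.5, 285.0]), ([331, 152, 5, 18, 55], [332.95, 159.56], [589.8, -114.0, 285.0]), ([136, 175, 7, 47, 225], [138.94, 197.36], [511.0, 297.5, 285.0]), ([174, 177, 6, 22, 109], [176.34, 187.1], [532.6, 217.9, 285.0]), ([173, 200, 7, 24, 115], [176.33, 210.3], [483.4, 217.7, 285.0])]
carrier_a_center []
nest [([483.5, 304.7, 77.0], 0.4)]
from [ 575.3 -162.   255.2] -8.2
[[[0.03,1.55,0.02],[0,0.0,0],1.6],[[0.03,1.55,0.02],[0,0.0,0],1.6],[[0.03,1.55,0.02],[0,0.0,0],1.6],[[0.03,1.55,0.02],[0,0.0,0],1.6],[[0.03,1.55,0.02],[0,0.0,0],1.6]]
[[[0.03,1.55,0.02],[0,0.0,0],1.6],[[0.04,1.56,0.02],[0,0.0,0],1.6],[[0.03,1.55,0.03],[0,0.0,0],1.6],[[0.04,1.56,0.02],[0,0.0,0],1.6],[[0.03,1.55,0.03],[0,0.1,0],1.6]]
```

View pics/s3.png

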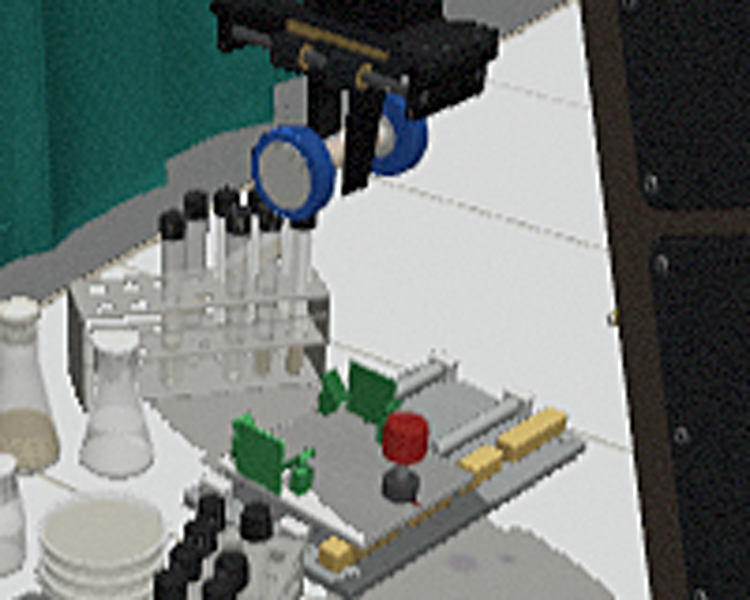

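Carrier a hangs above the nest at about (340,150) px, aligned with the green cheeks. Lowering to just above the V blocks for a closer check.

apply_moves --increments '[[[0.15, 3, 0.05], [0.2, 0, 0], 1.6], [[0.15, 3, 0.1], [0, 0, 0], 1.6], [[0.05, 3, 0.05], [0, 0, 0], 1.6], [[0.05, 3, 0.05], [0, 0, 0], 1.6], [[0.05, 1.5, 0], [0, 0, 0], 1.6]]'

```text
t: 10.07
eef_pos: [578.8, -165.8, 119.5]
tcp_rot: [-1.564, -0.002, -1.712]
ft_force: [0.4, -0.7, -1.2]
opening: 0.223
```

apply_moves --increments '[[[0, 0.5, 0], [0, 0, 0], 1.6], [[0, 0.3, 0], [0, 0, 0], 1.6], [[0, 0, 0], [0, 0, 0], 1.6], [[0, 0, 0], [0, 0, 0], 1.6], [[0, 0, 0], [0, 0, 0], 1.6]]'

```text
t: 10.7
eef_pos: [579.9, -166.0, 113.5]
tcp_rot: [-1.56, -0.003, -1.711]
ft_force: [-0.4, -0.4, -1.0]
opening: 0.226
```

```bash
python3 - <<'E'
from plan import *
from blobs import blobs
print(tcpR().round(4).tolist(),readout.state()["eef_pos"].round(1))
c=read_camera("side")
print([(st,ce) for st,ce in blobs(c,"green",40)if ce[1]>150 and ce[0]>200])
for t in("carrier_a_center","nest"): print(t,[(toworld(c,d["point"]).round(1).tolist(),round(d["confidence"],2)) for d in nets.mark_of(c,t)])
cv2.imwrite("pics/s4.png",cv2.resize(c["img"][110:210,250:375],(750,600),interpolation=cv2.INTER_CUBIC)[:,:,::-1])
E
```

```text
[[-0.14, 0.01, 0.9901], [-0.9902, -0.0045, -0.1399], [0.003, -0.9999, 0.0105]] [ 579.9 -166.   113.5]
[([305, 157, 22, 21, 219], [315.6, 164.99]), ([282, 171, 22, 21, 237], [290.84, 181.88])]
carrier_a_center [([543.1, 299.2, 93.2], 0.15)]
nest [([578.6, -169.6, 88.0], 0.82)]
```

View pics/s4.png

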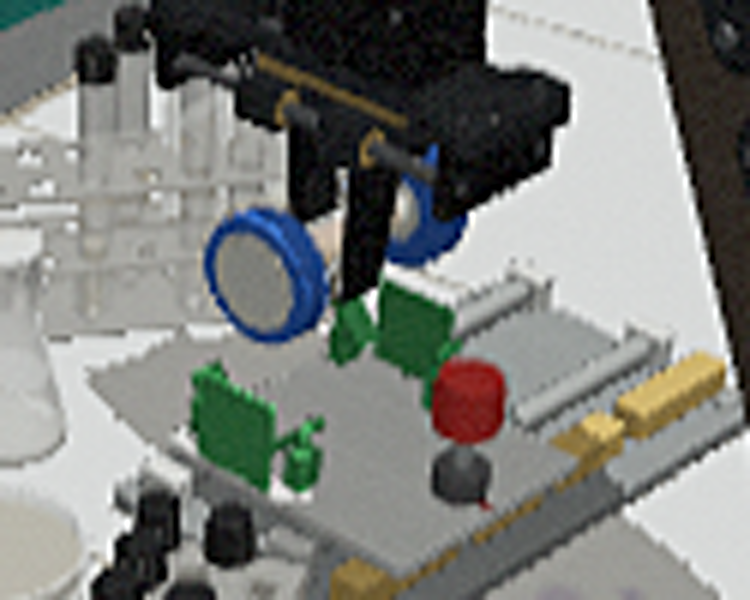

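```bash
python3 - <<'E'
from h import *
c=read_camera("side")
X=np.array([.99,-.142,0]);Y=np.array([.142,.99,0])
def bed(p): p=p-np.array([578,-165,0]); return (p@X).round(1),(p@Y).round(1)
px=lambda u,v:(250+u/6,110+v/6)
print("cheek L top ends",bed(ray(c,*px(193,378),86)),bed(ray(c,*px(272,408),86)))
print("cheek R top ends",bed(ray(c,*px(380,283),86)),bed(ray(c,*px(455,315),86)))
s=readout.state()["eef_pos"]; z=s[2]+22.8
print("tcp",s.round(1),bed(s),"ringL face centre",bed(ray(c,*px(264,280),z)), bed(ray(c,*px(264,280),z+2)))
E
```

```text
cheek L top ends (np.float64(19.2), np.float64(68.6)) (np.float64(-21.0), np.float64(61.4))
cheek R top ends (np.float64(16.2), np.float64(-54.1)) (np.float64(-26.0), np.float64(-57.0))
tcp [ 579.8 -165.9  113.2] (np.float64(1.9), np.float64(-0.7)) ringL face centre (np.float64(-0.8), np.float64(48.1)) (np.float64(-3.0), np.float64(50.7))
```

```bash
cat > fit.py <<'E'
from blobs import *
from scipy.optimize import least_squares
yaw=-0.143
def hullc(pts):  # bbox+centroid of convex hull
    h=cv2.convexHull(pts.astype(np.float32)); m=cv2.moments(h); x0,y0=pts.min(0);x1,y1=pts.max(0)
    return np.array([m["m10"]/m["m00"],m["m01"]/m["m00"],(x0+x1)/2,(y0+y1)/2])
def obs(c,col,pick):
    hsv=cv2.cvtColor(cv2.resize(c["img"],None,fx=4,fy=4,interpolation=cv2.INTER_CUBIC),cv2.COLOR_RGB2HSV)
    m=cv2.inRange(hsv,np.array(H[col][0]),np.array(H[col][1])); n,l,st,ce=cv2.connectedComponentsWithStats(m)
    i=min((i for i in range(1,n) if st[i][4]>300),key=lambda i:np.hypot(*(ce[i]/4-pick)))
    yx=np.argwhere(l==i)[:,::-1]; return hullc((yx+.5)/4-.5),(st[i]/4).round(1)
def cyl(c0,ax,r,h):
    ax=np.array(ax,float);u=np.cross(ax,[.3,.5,.81]);u/=np.linalg.norm(u);v=np.cross(ax,u);t=np.linspace(0,6.283,60)[:,None]
    ring=r*(np.cos(t)*u+np.sin(t)*v); return np.vstack([c0+ring+ax*h/2,c0+ring-ax*h/2])
Xb=np.array([np.cos(yaw),np.sin(yaw),0]);Yb=np.array([-np.sin(yaw),np.cos(yaw),0])
E
python3 - <<'E'
from fit import *
s=readout.state()["eef_pos"]
for n,kp,rp in(("side",(328,176),(294,157)),("top",(340,203),(330,160))):
    c=read_camera(n)
    o,b=obs(c,"red",np.array(kp)); f=lambda q:(hullc(proj(c,cyl(np.array([q[0],q[1],90]),[0,0,1],15,28)))-o)
    r=least_squares(f,[498,-153],diff_step=1e-3); k=r.x; print(n,"knob",k.round(1),"res",r.fun.round(2),b,"nest",(k+80*Xb[:2]).round(1))
    o,b=obs(c,"blue",np.array(rp)); pr=hullc(proj(c,cyl(s+[0,0,22.8]+47*Yb,Yb,30,16)))
    f=lambda q:hullc(proj(c,cyl(s+[0,0,22.8+q[1]]+(47+q[0])*Yb,Yb,30,16)))-o
    r=least_squares(f,[0.1,0.1],diff_step=1e-2); print("ring: along,z",r.x.round(1),"res",r.fun.round(2),b,"carrier",(s+[0,0,22.8+r.x[1]]+r.x[0]*Yb).round(1))
print(s)
E
```

```text
side knob [ 501.1 -154.1] res [-0.01  0.01  0.01 -0.01] [322.  170.   12.2  14.  527.8] nest [ 580.2 -165.5]
ring: along,z [-1.   0.8] res [ 0.06  0.03 -0.06 -0.03] [284.2 145.   20.8  22.2 680.5] carrier [ 579.6 -166.9  136.8]Traceback (most recent call last):
  File "<stdin>", line 5, in <module>
  File "fit.py", line 10, in obs
    i=min((i for i in range(1,n) if st[i][4]>300),key=lambda i:np.hypot(*(ce[i]/4-pick)))
ValueError: min() iterable argument is empty
```

The fits leave almost no residual. Carrier a is within 1.5 mm of the nest axis, so I can lower it straight in.

apply_moves --increments '[[[-0.1, 1.2, 0.0], [-0.5, 0, 0], 1.6], [[-0.05, 1.2, 0.0], [0, 0, 0], 1.6], [[0, 1.0, 0], [0, 0, 0], 1.6], [[0, 0.6, 0], [0, 0, 0], 1.6], [[0, 0.3, 0], [0, 0, 0], 1.6]]'

```text
t: 11.62
eef_pos: [579.7, -164.3, 66.1]
tcp_rot: [-1.572, -0.002, -1.711]
ft_force: [1.7, 0.0, 1.3]
opening: 0.227
```

```bash
python3 - <<'E'
from fit import *
s=readout.state();print(s["eef_pos"],s["ft_force"],tcpR().round(4).tolist())
E
```

```text
[ 579.74538493 -164.27447349   66.11774915] [1.7299086  0.01177058 1.25812389] [[-0.1399, -0.0014, 0.9902], [-0.9902, -0.0023, -0.1399], [0.0025, -1.0, -0.0011]]
```

apply_moves --increments '[[[0, 0, 0], [0, 0, 0], 2.6], [[0, 0, 0], [0, 0, 0], 3.2], [[0, 0, 0], [0, 0, 0], 4.0], [[0, 0, 0], [0, 0, 0], 4.5], [[0, 0, 0], [0, 0, 0], 4.5]]'

```text
t: 12.25
eef_pos: [580.3, -164.6, 67.2]
tcp_rot: [-1.57, -0.003, -1.711]
ft_force: [0.9, 0.9, 0.3]
opening: 0.471
```

apply_moves --increments '[[[0, -1, 0], [0, 0, 0], 4.5], [[0, -2, 0], [0, 0, 0], 4.5], [[0, -3, 0], [0, 0, 0], 4.5], [[0, -3, 0], [0, 0, 0], 4.5], [[0, 0, 0], [0, 0, 0], 4.5]]'

```text
t: 12.88
eef_pos: [580.4, -164.3, 162.5]
tcp_rot: [-1.569, -0.003, -1.711]
ft_force: [-0.3, -0.6, -0.3]
opening: 0.472
```

```bash
python3 - <<'E'
from plan import *
from fit import *
c=read_camera("side")
o,b=obs(c,"red",np.array((328,176))); f=lambda q:(hullc(proj(c,cyl(np.array([q[0],q[1],90]),[0,0,1],15,28)))-o)
r=least_squares(f,[498,-153],diff_step=1e-3); k=r.x; print("knob",k.round(1),"res",r.fun.round(2),"nest",(k+80*Xb[:2]).round(1))
for t in("carrier_a_center","carrier_b_center","carrier_c_center","nest"): print(t,[(toworld(c,d["point"]).round(1).tolist(),round(d["confidence"],2)) for d in nets.mark_of(c,t)])
cv2.imwrite("pics/s5.png",cv2.resize(c["img"][110:310,150:400],(750,600),interpolation=cv2.INTER_CUBIC)[:,:,::-1])
plan([(k[0],k[1],165,-8.2,3,5.5),(k[0],k[1],71,-8.2,5,5.5)])
E
```

```text
knob [ 501.1 -154.1] res [-0.01  0.01  0.01 -0.01] nest [ 580.3 -165.5]
carrier_a_center [([577.0, -165.0, 91.6], 0.79)]
carrier_b_center [([491.8, 301.8, 78.3], 0.95)]
carrier_c_center [([544.5, 299.1, 93.6], 0.89), ([543.5, -218.8, 1.1], 0.19)]
nest [([575.8, -165.8, 88.5], 0.73)]
from [ 579.1 -163.9  158.8] -8.1
[[[0.04,-0.21,-2.62],[0,0.0,0],5.5],[[0.04,-0.2,-2.62],[0,0.1,0],5.5],[[0.05,-0.21,-2.63],[0,0.0,0],5.5],[[-0.0,1.88,0.0],[0,0.0,0],5.5],[[-0.0,1.88,0.0],[0,0.0,0],5.5]]
[[[-0.0,1.88,0.0],[0,0.0,0],5.5],[[-0.0,1.88,0.0],[0,0.0,0],5.5],[[-0.0,1.88,0.0],[0,0.0,0],5.5],[[0,0,0],[0,0,0],5.5],[[0,0,0],[0,0,0],5.5]]
```

View pics/s5.png

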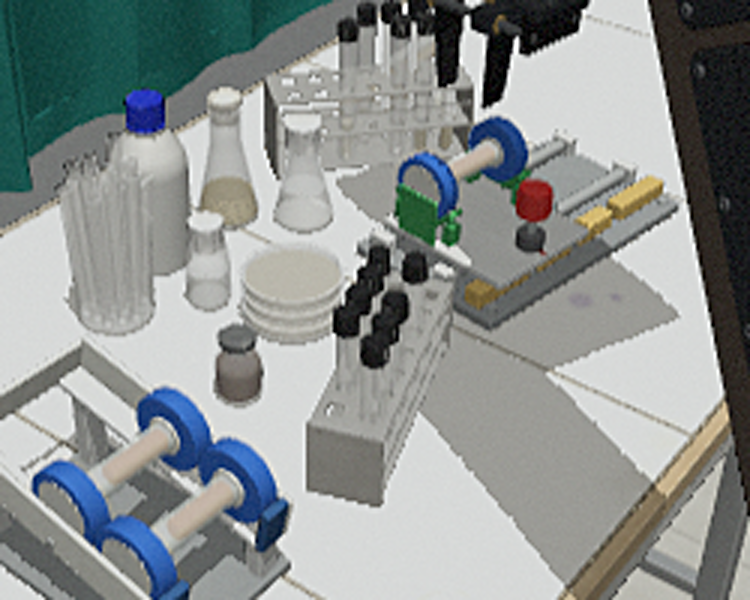

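Carrier a sits in the V blocks at about (465,165) px, and b and c are lined up at the stop. Now the knob.

apply_moves --increments '[[[0.05, 0, -2.6], [0, 0, 0], 5.5], [[0.05, 0, -2.6], [0, 0, 0], 5.5], [[0.05, 0.5, -2.6], [0, 0, 0], 5.5], [[0, 1.5, 0], [0, 0, 0], 5.5], [[0, 0.7, 0], [0, 0, 0], 5.5]]'

```text
t: 13.75
eef_pos: [498.0, -153.6, 128.0]
tcp_rot: [-1.58, -0.0, -1.711]
ft_force: [1.0, 0.7, 0.4]
opening: 0.58
```

```bash
python3 - <<'E'
from plan import *
print(tcpR().round(4).tolist()); plan([(500.5,-154,71,-8.2,5,5.5)])
E
```

```text
[[-0.14, -0.0094, 0.9901], [-0.9901, 0.0012, -0.14], [0.0002, -1.0, -0.0095]]
from [ 498.  -153.6  128. ] -8.0
[[[0.0,1.14,0.05],[0,0.0,0],5.5],[[0.0,1.14,0.05],[0,0.0,0],5.5],[[0.0,1.14,0.05],[0,0.1,0],5.5],[[0.0,1.14,0.05],[0,0.0,0],5.5],[[0.0,1.14,0.06],[0,0.1,0],5.5]]
```

apply_moves --increments '[[[0, 1.2, 0.1], [0.5, 0, 0], 5.5], [[0, 1.2, 0.05], [0, 0, 0], 5.5], [[0, 1.2, 0.05], [0, 0, 0], 5.5], [[0, 1.1, 0.05], [0, 0, 0], 5.5], [[0, 0.6, 0], [0, 0, 0], 5.5]]'

```text
t: 14.38
eef_pos: [500.7, -153.9, 71.0]
tcp_rot: [-1.574, 0.0, -1.711]
ft_force: [1.0, 0.3, -0.2]
opening: 0.575
```

apply_moves --increments '[[[0, 0, 0], [0, 0, 0], 2.4], [[0, 0, 0], [0, 0, 0], 2.4], [[0, 0, 0], [0, 0, 0], 2.4], [[0, 0, 0], [0, 0, 0], 2.4], [[0, 0, 0], [0, 0, 0], 2.4]]'

```text
t: 15.0
eef_pos: [501.0, -154.0, 71.1]
tcp_rot: [-1.573, 0.0, -1.711]
ft_force: [0.3, -0.2, -3.9]
opening: 0.308
```

apply_moves --increments '[[[0, -0.4, 0], [0, 0, 0], 2.4], [[0, -0.4, 0], [0, 0, 0], 2.4], [[0, -0.4, 0], [0, 0, 0], 2.4], [[0, -0.15, 0], [0, 0, 0], 2.4], [[0, 0, 0], [0, 0, 0], 2.4]]'

```text
t: 15.62
eef_pos: [501.0, -154.0, 85.2]
tcp_rot: [-1.573, 0.0, -1.711]
ft_force: [2.9, -0.3, -7.8]
opening: 0.308
```

apply_moves --increments '[[[0.5, 0, 0], [0, 0, 0], 2.4], [[0.9, 0, 0], [0, 0, 0], 2.4], [[1.0, 0, 0], [0, 0, 0], 2.4], [[1.0, 0, 0], [0, 0, 0], 2.4], [[0.8, 0, 0], [0, 0, 0], 2.4]]'

```text
t: 16.25
eef_pos: [494.3, -198.1, 84.7]
tcp_rot: [-1.574, 0.001, -1.711]
ft_force: [2.6, 0.9, -7.9]
opening: 0.309
```

```bash
python3 - <<'E'
from fit import *
s=readout.state();d=s["eef_pos"]-[501,-154,85.2];print(s["eef_pos"].round(1),d@-Yb,d@Xb,s["ft_force"].round(1),s["moment"].round(2),tcpR().round(4).tolist())
E
```

```text
[ 494.3 -198.1   84.7] 44.561324392553644 -0.33986434950863936 [ 2.6  0.9 -7.9] [ 0.06 -0.54  0.  ] [[-0.1398, -0.0035, 0.9902], [-0.9902, 0.0015, -0.1398], [-0.001, -1.0, -0.0037]]
```

apply_moves --increments '[[[0.6, 0, 0], [0, 0, 0], 2.4], [[0.5, 0, 0], [0, 0, 0], 2.4], [[0.3, 0, 0], [0, 0, 0], 2.4], [[0, 0, 0], [0, 0, 0], 2.4], [[0, 0, 0], [0, 0, 0], 2.4]]'

```text
t: 16.88
eef_pos: [492.0, -213.6, 84.5]
tcp_rot: [-1.575, 0.001, -1.712]
ft_force: [0.7, -0.5, -7.9]
opening: 0.311
```

```bash
python3 - <<'E'
from fit import *
s=readout.state();d=s["eef_pos"]-[501,-154,85.2];print(s["eef_pos"].round(1),d@-Yb,d@Xb,s["ft_force"].round(1))
E
```

```text
[ 492.  -213.6   84.5] 60.24573242799183 -0.4451605836316896 [ 0.7 -0.5 -7.9]
```

apply_moves --increments '[[[0, 0.3, 0], [0, 0, 0], 2.4], [[0, 0.3, 0], [0, 0, 0], 2.4], [[0, 0.3, 0], [0, 0, 0], 2.4], [[0, 0.3, 0], [0, 0, 0], 2.4], [[0, 0.1, 0], [0, 0, 0], 2.4]]'

```text
t: 17.5
eef_pos: [492.0, -213.4, 71.0]
tcp_rot: [-1.574, 0.0, -1.711]
ft_force: [-1.9, 0.6, 5.4]
opening: 0.309
```

apply_moves --increments '[[[0, 0, 0], [0, 0, 0], 3.2], [[0, 0, 0], [0, 0, 0], 4.0], [[0, 0, 0], [0, 0, 0], 5.0], [[0, 0, 0], [0, 0, 0], 5.5], [[0, 0, 0], [0, 0, 0], 5.5]]'

```text
t: 18.12
eef_pos: [492.6, -213.5, 72.2]
tcp_rot: [-1.572, -0.0, -1.711]
ft_force: [0.7, -1.1, 0.3]
opening: 0.576
```

apply_moves --increments '[[[0, -1, 0], [0, 0, 0], 5.5], [[0, -3, 0], [0, 0, 0], 5.5], [[0, -5, 0], [0, 0, 0], 5.5], [[0, -5, 0], [0, 0, 0], 5.5], [[0, -4, 0], [0, 0, 0], 5.5]]'

```text
t: 18.75
eef_pos: [491.9, -213.0, 257.6]
tcp_rot: [-1.577, 0.002, -1.711]
ft_force: [0.1, 0.1, 0.1]
opening: 0.582
```

```bash
python3 - <<'E'
from fit import *
c=read_camera("side")
o,b=obs(c,"red",np.array((345,188)))
r=least_squares(lambda q:hullc(proj(c,cyl(np.array([q[0],q[1],90]),[0,0,1],15,28)))-o,[492,-213],diff_step=1e-3); k=r.x; d=k-np.array([501.1,-154.1])
print("knob",k.round(1),r.fun.round(2),b,"travel",(d@-Yb[:2]).round(1),"cross",(d@Xb[:2]).round(1),"nest",(k+80*Xb[:2]).round(1))
for t in("carrier_a_center","carrier_b_center","carrier_c_center","nest","knob_grip"): print(t,[(toworld(c,d["point"]).round(1).tolist(),round(d["confidence"],2)) for d in nets.mark_of(c,t)])
cv2.imwrite("pics/s6.png",cv2.resize(c["img"][110:310,150:400],(750,600),interpolation=cv2.INTER_CUBIC)[:,:,::-1])
E
```

```text
knob [ 492.  -213.6] [ 0.03 -0.04 -0.03  0.04] [336.5 161.8  12.2  13.8 493.5] travel 60.2 cross -0.6 nest [ 571.1 -225. ]
carrier_a_center [([569.4, -218.4, 89.2], 0.95)]
carrier_b_center [([490.5, 302.8, 78.3], 0.57)]
carrier_c_center [([547.2, 301.6, 91.5], 0.7)]
nest [([568.0, -225.0, 88.6], 0.76), ([490.5, -213.9, 89.0], 0.39)]
knob_grip [([490.7, -214.9, 91.1], 0.65)]
```

View pics/s6.png

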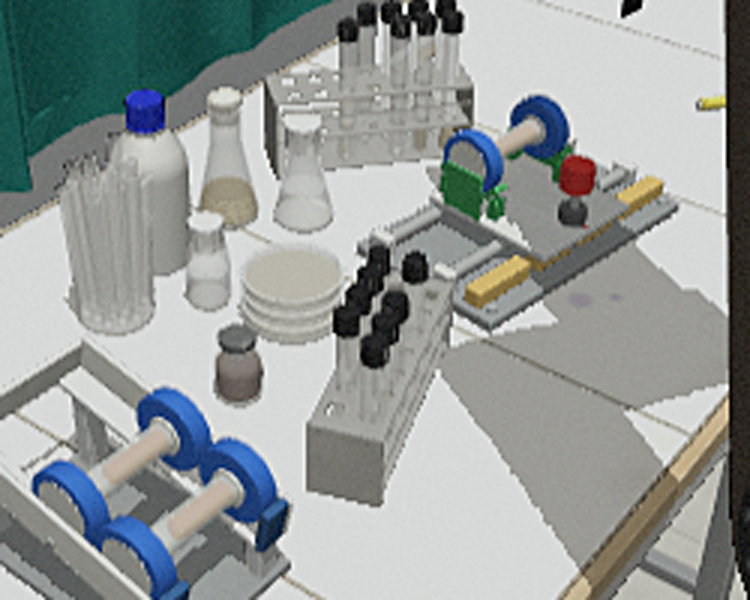

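The view shows carrier a seated in the moved nest at about (505,145) px and the knob home at (578,178). B and c are lined up and the bystanders have not moved. Handing in.

```bash
python3 -c "
from cell import env
print(env.job_done())"
```

```text
the job is handed in; nothing more can be done
None
```

The job is done and handed in at about 19 s on the robot's clock, well under the 58 s limit; no verdict is reported.

**What I did:** I lifted the end carrier off the track, and the next one rolled down to the stop. I laid the carrier in the nest under light contact and released it. Then I pulled the knob up about 14 mm, slid the carriage 60 mm to the right, guided the pin down into the next notch, let go and moved clear.

**Last checks:**
- **Carriage:** the knob's position in the side camera gives 60.2 mm of travel.
- **Knob:** it is back at its home height. The fit that assumes 90 mm matches to 0.04 px, and the network gives 91 mm.
- **Track:** carriers b and c look lined up at the stop and behind it. The network places b about 5 mm up-track of where it first placed a at the stop. That is within the 8 mm tolerance and close to the network's own error.
- **Bystanders:** the dishes and the bottle look unmoved.

**One disagreement:** the network puts carrier a about 6.6 mm from the nest centre along its axis, against a limit of 8 mm. The nest allows only 4 mm of play and the picture shows the carrier seated between the cheeks. I took the difference as network error (about 4 mm) plus play, and did not measure it again.

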